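# Close the test fixture on a board and start the test

## Task

Put the circuit board in the bench fixture on test: push the tray that carries it fully in until it meets its stop, push the hand lever all the way down so that the probe head closes on the board, and only then press the start button on the small grey box all the way in and let it go. Do it all by pushing with the fingertips: do not pick up or lift anything, keep the board lying in its nest, and leave the other things on the table where they are.

Things in the scene. Friction and masses are not known exactly. Their poses are not given: they have to be found in the camera images.
- fixture: bench test fixture, fixed: dark base 226 mm long (x -140 to +86), 146 mm wide; two side plates 170 mm high over its rear (x -10 to +65), between them a probe head that the hand lever lowers by rack and pinion. Origin: on the table, on its middle line. x: the way the tray goes in (ahead, yaw up to 0.18 rad), z up. Its guides for the tray reach 37 mm above the table
- tray_front (a point): middle of the front face of the tray's upright front lip (84 mm wide, 8 thick, 34 high); 35 mm above the table, 17 mm below the lip's top. Starts 55 to 80 mm out; with the tray against its stop it is at x = -108 mm, y = 0 in the fixture's frame. x axis: the way it goes in. The tray slides freely, about 3 N
- tray: the aluminium tray: loose plate 165x96x12 mm captive between the fixture's guides, with two guide holes and four black corner blocks round the board. Origin: middle of its underside; x the way it goes in, z up. The head's guide pins enter the holes only when the tray is home; else they stop the lever part-way
- board: green circuit board 50x64x3 mm (11 mm with its parts), loose in the nest on the tray. Origin: middle of its underside, z up; seated, it is 12 mm above the tray's origin
- lever (a joint): angle of the hand lever, rad: 0 raised (its arms 65 degrees above level, leaning towards the robot), grows as it is pushed down towards the robot, 1.2 all the way down (4 degrees below level). Starts at 0 to 0.2. Stays where it is left; takes 4 to 12 N at the grip
- lever_grip (a point): middle of the lever's cross bar, on its axis: a rubber grip 20 mm in diameter, 116 mm long, along the fixture's y. It swings at a radius of 110 mm about a shaft along y at x = +20 mm, 150 mm above the table (fixture's frame): 250 mm above the table when raised, 142 mm when down
- start_box: small grey control box 66x66x42 mm, fixed to the table, the round start button in the middle of its top. Origin: middle of its underside
- start_top (a point): middle of the top of the start button, a steel disc 28 mm across on a dark ring; it goes straight down
- start (a joint): travel of the start button, m: 0 up, 0.005 fully pressed (about 4 N); it springs back
- cutters: flush cutters with two grips, 40x122x8 mm, a loose bystander lying on the table; origin at the middle of its underside
- tweezers_steel: steel tweezers, 15x110x8 mm, a loose bystander lying on the table; origin at the middle of its underside
- flux_tin: round flat tin, 54x54x19 mm, a loose bystander lying on the table; origin at the middle of its underside
- tip_cleaner: round pot of brass wool, 47x47x38 mm, a loose bystander lying on the table; origin at the middle of its underside
- usb_stick: USB stick, 18x54x9 mm, a loose bystander lying on the table; origin at the middle of its underside
- heatsink: finned heatsink, 40x40x20 mm, a loose bystander lying on the table; origin at the middle of its underside
- screwdriver_blue: small screwdriver, 13x142x13 mm, a loose bystander lying on the table; origin at the middle of its underside

How it is judged:
On the way, in this order (a step that is already met when the one before it is completed fails the run):
1. the tray is fully in, the lever still up (x of tray_front in the frame of fixture above -0.111 m and value of joint lever below 0.6 rad), for 0.2 s.
2. the lever is all the way down with the tray in (x of tray_front in the frame of fixture above -0.111 m and value of joint lever above 1.14 rad), for 0.2 s.
3. the start button is pressed in (all of step 2 and value of joint start above 0.0038 m), for 0.1 s.
At the end, for the whole second after the job is handed in: The tray is home (its front lip within 3 mm of the stopped position), the lever is down to within 0.06 rad of its stop, the board lies seated and level in the tray's nest, the start button is out again and all is at rest (all of step 2 and value of joint start below 0.0015 m and linear speed of each of tray, board below 0.01 m/s and z of board in the frame of tray between 0.009 and 0.016 m and angle between the z axis of board and the z axis of tray, either way round below 0.06 rad); the robot touches nothing.
It fails at once if the start button is pressed before the tray is in and the head is down (value of joint start above 0.0025 m and (not (x of tray_front in the frame of fixture above -0.111 m) or value of joint lever below 1.1 rad)).
It fails at once if the board is lifted out of or knocked from its nest (z of board in the frame of tray above 0.022 m or angle between the z axis of board and the z axis of tray, either way round above 0.3 rad).
It fails at once if the tray is lifted or pulled out of its guides (height (world z) of tray above 0.035 m or x of tray in the frame of fixture below -0.13 m).
It fails at once if a bystander is moved by more than 40 mm, or lifted (distance of any of cutters, tweezers_steel, flux_tin, tip_cleaner, usb_stick, heatsink, screwdriver_blue from where it was at the start of the episode above 0.04 m or height (world z) of any of cutters, tweezers_steel, flux_tin, tip_cleaner, usb_stick, heatsink, screwdriver_blue above 0.02 m).
It also fails if it takes over 64 s, if anything falls off the work surface, if the arm or the gripper's body presses on something with over 40 N, if the wrist force passes 120 N, or if a joint passes its speed limit or range.

## Robot

A 6-joint arm with a two-finger parallel gripper is mounted at the origin on a cart in front of the work surface, level with it; the furniture and walls round the work are solid. World frame = base frame: x ahead of the robot, y to its left, z up, the work surface at z = 0. Lengths are in m, angles in rad, forces in N, time in s.
With the tool pointing down it reaches from about 0.225 to 0.875 m from the base axis. Payload 3.4 kg.
Tool frame: the origin (TCP) lies at the very end of the fingers, on their centre line; the grasp point (between the pads) lies 19 mm behind it; z points along the fingers, x is the direction in which the jaws open and shut, and the axes are right-handed (so a half turn about z gives the same grasp; the last joint's range is limited). The gripper opens to 85 mm and grips with 20 to 120 N. Pads are 22 mm wide; open, the fingers measure 114 mm over their backs; the gripper's body (76 mm by 85 mm) begins 54 mm behind the grasp point. The pads swing forward as they close: fully open they stand 13 mm farther back than shut.
Start: joints at [-1.46, 0.276, 1.505, -0, 1.361, -0.121], TCP at [0.132, -0.56, 0.231] pointing down, gripper open.
Joint ranges: [-2.89, 2.89], [-0.75, 2.08], [0.22, 2.7], [-1.18, 4.32], [0.11, 2.71], [-2.7, 2.7]. Speed limits (rad/s): [2.57, 2.57, 3.14, 3.14, 3.14, 3.14].

## Interface

Orientations are given as a unit quaternion [w, x, y, z].
In Python, from rig import manip gives the robot as it stands.
- The arm moves only by the tool carry_out, never from a script. Its argument "series" is a list of rows, each a list of 2 entries, a list of its own where there are three numbers: the shift along the tool's x, y, z in mm, then the turn about the tool's z in degrees. A call has 1 to 10 rows; each row shifts and turns the pose as measured when the row begins, along the tool's axes as they then stand; what a row does not reach is not made up. A row lasts 1/12 s, in which the tool goes at most 41.7 mm and 7.16 degrees, less where a joint would pass 70% of its speed; a pose out of reach is approached as far as the arm can. A call is refused whole if a number of a shift passes 41.7 or a number of a turn 7.16, either way. A call with a gripper value outside its range is refused whole. "fingers" is the finger opening in mm, from 0 to 85.4, set as the call begins (left out, the last holds). The fingers move at their own pace and stop on an object; "squeeze" is the grip in N (left out, the last holds). Time passes only in rows, so rows that do not move let the fingers close. It gives the time, the measured TCP pose, the force and the opening at its end, in the units of the state.
- manip.get_state(): the state, without advancing time (a new reading comes with each control period).
- manip.get_image(name): name is "side" or "top" or "wrist"; returns a dict with "frame" (480x640x3 uint8, blue, green, red), "K" (3x3 intrinsics, pixels), "k1" (the pictures are not rectified: a ray, as slopes to the right and down, at radius r is drawn at 1 + k1 r^2 times it, then the intrinsics apply), "rvec" (rotation vector, rad) and "tvec" (3), from world to camera coordinates, as OpenCV has them; the wrist camera has in their place "mount" (4x4, takes a point from camera to tool coordinates, whose origin is the TCP and whose axes are the tool frame's). Camera axes: x right, y down, z forward; pixel columns grow to the right and rows downward; lengths in m; the calibration is good to about 2 mm. A picture is of the moment at which its call begins: read the wrist's pose just before it. There is no depth.
- manip.sign_off(): hands the job in, once; it reports no verdict.
The state is a dict: "clock": time; "qpos": joint angles; "qd": joint speeds; "effort": joint torques, N m; "position": TCP position; "ee_rot": TCP orientation; "contact_force": force on the tool from outside, world axes, zero at the start; "moment": the same for the moment, N m; "width": finger opening in m.
Only numpy, scipy, OpenCV 4.12 (cv2) and the standard library are available. Lean on these libraries where they do the work, as an engineer would, in place of code of your own. Each camera call takes 0.05 s, during which the arm holds its last target. There are 200 camera calls.

## Working session

There is one attempt and no reset: what is moved stays moved. The work goes in short steps, Python scripts to look and compute and a tool call to move; the robot and the scene stay as the last step left them, time stands still between calls to the robot, and variables do not carry over. Pictures are saved under pics/ and viewed, about 8 in all and at most 12, crops included, and the job is handed in when it is done.

Besides the shell and the picture viewer there is one more tool, called after "Request:" by a JSON object that holds its "method" and its "body", one argument or row to a line. carry_out: Moves the arm, as the interface text tells. Its arguments: {"type":"object","properties":{"series":{"type":"array","items":{"type":"array"}},"fingers":{"type":"number"},"squeeze":{"type":"number"}},"required":["series"]}

```bash
mkdir -p pics
cat > h.py <<'E'
import numpy as np, cv2
from rig import manip
from scipy.spatial.transform import Rotation as R
def cam(im, st=None):
    if 'rvec' in im:
        Rm=cv2.Rodrigues(np.array(im['rvec'],float))[0]; t=np.array(im['tvec'],float).ravel()
        return -Rm.T@t, Rm.T
    q=st['ee_rot']; T=np.eye(4); T[:3,:3]=R.from_quat([q[1],q[2],q[3],q[0]]).as_matrix(); T[:3,3]=st['position']
    M=T@np.array(im['mount']); return M[:3,3],M[:3,:3]
def ray(im,px,st=None):
    c,A=cam(im,st); K=np.array(im['K'])
    p=cv2.undistortPoints(np.array([[px]],float),K,np.array([im['k1'],0,0,0.]),)[0,0] if False else None
    d=np.array([(px[0]-K[0,2])/K[0,0],(px[1]-K[1,2])/K[1,1]]); u=d.copy()
    for _ in range(20): u=d/(1+im['k1']*(u@u))
    v=A@np.array([u[0],u[1],1.]); return c,v/np.linalg.norm(v)
def onz(im,px,z,st=None):
    c,v=ray(im,px,st); return c+v*(z-c[2])/v[2]
def two(r1,r2):
    (c1,v1),(c2,v2)=r1,r2
    s=np.linalg.lstsq(np.c_[v1,-v2],c2-c1,rcond=None)[0]
    a,b=c1+s[0]*v1,c2+s[1]*v2; return (a+b)/2,np.linalg.norm(a-b)
E
sed -i '/if False else None/d' h.py
python3 - <<'E'
from h import *
import pickle
s=manip.get_state(); print(s)
for n in('side','top'):
    im=manip.get_image(n); pickle.dump(im,open(n+'.pkl','wb')); cv2.imwrite(f'pics/{n}1.png',im['frame']); print(n,cam(im)[0],im['k1'],im['K'][0])
E
```

```text
{'clock': 0.0, 'qpos': array([-1.45998269e+00,  2.76610747e-01,  1.50612868e+00,  4.09038275e-05,
        1.36070617e+00, -1.20985032e-01]), 'qd': array([-0.00126953,  0.00061815,  0.0007032 ,  0.00032404,  0.00149539,
       -0.00057122]), 'effort': array([-2.30433989e-04, -4.16779089e+01, -2.45807648e+01, -2.09954069e-04,
        1.10755613e-02, -1.35750643e-06]), 'position': array([ 0.13205275, -0.55909129,  0.23043251]), 'ee_rot': array([-6.72505925e-04,  7.84129793e-01, -6.20596172e-01, -6.37561089e-04]), 'contact_force': array([-0.17461868, -0.4499056 , -0.16680087]), 'moment': array([ 0.00108589,  0.01191791, -0.01240316]), 'width': 0.08562419690729009}
side [0.32578676 0.77869204 0.64297418] 0.015538025931506955 [562.84432931   0.         328.73704224]
top [ 0.39211278 -0.10235994  0.99570643] -0.035563269547929474 [458.09537697   0.         326.251817  ]
```

View pics/top1.png

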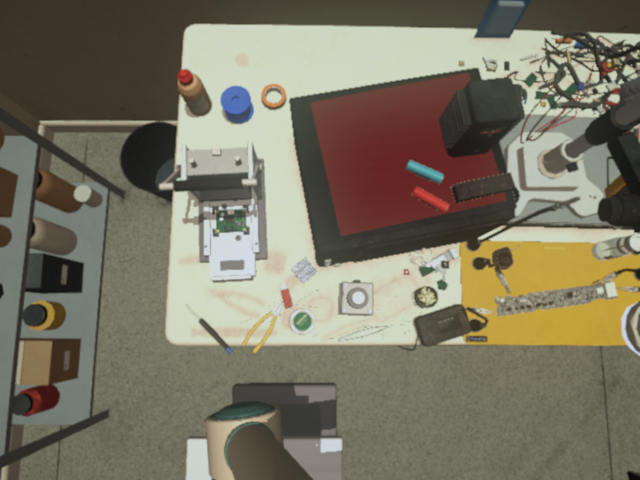

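View pics/side1.png

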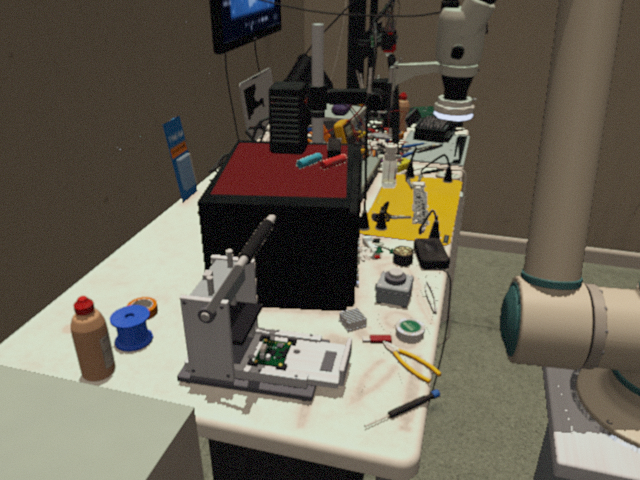

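The top view shows the fixture at about (215,210) with its tray out towards the robot. The start box is at (356,297), and the black lever grip lies across (212,180). The side view shows the lever raised. I'll zoom in next.

Run:
```python
from h import *
import pickle
t=pickle.load(open('top.pkl','rb')); s=pickle.load(open('side.pkl','rb'))
a=cv2.resize(t['frame'][140:290,155:275],None,fx=4,fy=4,interpolation=cv2.INTER_CUBIC)
b=cv2.resize(s['frame'][205:395,175:365],None,fx=600/190,fy=600/190,interpolation=cv2.INTER_CUBIC)[:,:320*1]
a=a[:, :480]
cv2.imwrite('pics/z1.png',a)
# button
for p,z in (((358,298),.05),((356,297),.042)): print(onz(t,p,z))
print(two(ray(t,(358,298)),ray(s,(396,272))))
```

```text
[ 0.43395509 -0.19175345  0.05      ]
[ 0.43636394 -0.18837917  0.042     ]
(array([ 0.4340418 , -0.19080813,  0.05953164]), np.float64(0.001020077252143946))
```

View pics/z1.png

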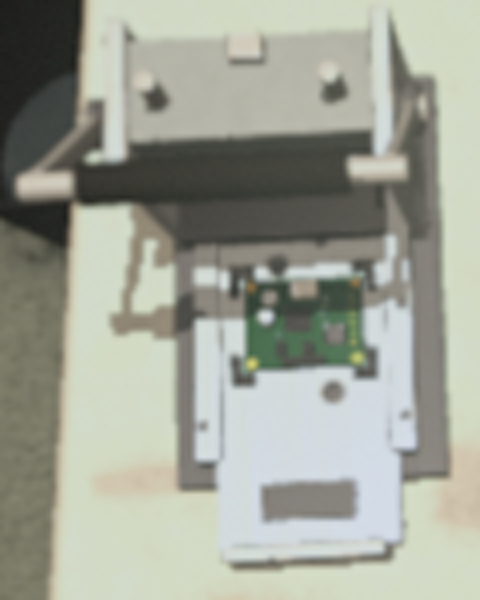

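Run:
```python
from h import *
import pickle
t=pickle.load(open('top.pkl','rb')); s=pickle.load(open('side.pkl','rb'))
C=lambda x,y:(155+x/4-.375,140+y/4-.375)
P=lambda n,v:print(n,np.round(v,4))
L,Rr=onz(t,C(222,552),.052),onz(t,C(391,547),.052); P('lip',[L,Rr,(L+Rr)/2]); print(np.linalg.norm(L-Rr))
d=Rr-L; print('yaw lip',np.arctan2(d[0],-d[1]))
bl,br,fr=onz(t,C(181,489),.012),onz(t,C(448,474),.012),onz(t,C(433,76),.012); P('base',[bl,br,fr]); d=bl-br
print(np.linalg.norm(d),np.linalg.norm(fr-br), np.arctan2(-d[0],d[1]), np.arctan2((fr-br)[1],(fr-br)[0]))
a=two(ray(t,C(80,184)),ray(s,(246,257))); b=two(ray(t,C(350,172)),ray(s,(270,222)));P('gripL',a[0]);P('gripR',b[0]);print(a[1],b[1],np.linalg.norm(a[0]-b[0]))
h=two(ray(t,C(213,178)),ray(s,(259,239)));print(h)
```

```text
lip [[0.4747 0.112  0.052 ]
 [0.4776 0.0254 0.052 ]
 [0.4762 0.0687 0.052 ]]
0.08656892104980393
yaw lip 0.0335769595999772
base [[0.512  0.1445 0.012 ]
 [0.5208 0.0013 0.012 ]
 [0.7459 0.015  0.012 ]]
0.14354580956726914 0.22553612233038728 0.061003777120352494 0.06107116391238402
gripL [0.6125 0.1349 0.2452]
gripR [0.618  0.0209 0.2461]
0.001135436241252661 0.0014611727702417883 0.11416773026112237
(array([0.6148977 , 0.07868687, 0.24541617]), np.float64(0.002115959841401376))
```

Request:
{"method": "carry_out", "body": {
  "series": [
    [[-30, -15, 0], 5],
    [[-35, -20, 0], 5],
    [[-36, -20, 0], 0],
    [[-36, -20, 0], 0],
    [[-36, -20, 0], 0],
    [[-36, -20, 0], 0],
    [[-36, -20, 0], 0],
    [[-36, -20, 0], 0],
    [[-36, -20, 0], 0],
    [[-36, -20, 0], 0]
  ],
  "fingers": 0
}}

```text
clock: 0.93
position: [0.2984, -0.1931, 0.2247]
ee_rot: [-0.001, 0.718, -0.696, -0.003]
contact_force: [1.0, -1.2, 0.1]
width: 0.0
```

```bash
cat > go.py <<'E'
import sys; from h import *
s=manip.get_state(); q=s['ee_rot']; A=R.from_quat([q[1],q[2],q[3],q[0]]).as_matrix()
T=np.array([float(v) for v in sys.argv[1:4]])
print('t',round(s['clock'],2),'pos',np.round(s['position'],4),'shift mm',np.round(1000*A.T@(T-s['position']),1),'fwd yaw',round(np.arctan2(-A[1,1],-A[0,1]),4),'F',np.round(s['contact_force'],1),'z',A[:,2].round(3))
E
python3 go.py .44 .069 .12
```

```text
t 0.93 pos [ 0.2984 -0.1931  0.2247] shift mm [-257.  -150.2  105.6] fwd yaw 0.0319 F [ 1.  -1.2  0.1] z [-0.002  0.005 -1.   ]
```

Request:
{"method": "carry_out", "body": {
  "series": [
    [[-36, -20, 8], -1.3],
    [[-36, -20, 8], 0],
    [[-36, -20, 12], 0],
    [[-36, -20, 12], 0],
    [[-36, -20, 14], 0],
    [[-36, -20, 14], 0],
    [[-36, -20, 14], 0],
    [[-20, -12, 10], 0],
    [[0, 0, 0], 0]
  ]
}}

```text
clock: 1.68
position: [0.4322, 0.0883, 0.1366]
ee_rot: [-0.003, 0.729, -0.685, 0.001]
contact_force: [-0.7, 0.3, 0.1]
width: 0.0
```

```bash
python3 go.py .445 .068 .03
```

```text
t 1.68 pos [0.4322 0.0883 0.1366] shift mm [ 21.2 -10.8 106.6] fwd yaw 0.0621 F [-0.7  0.3  0.1] z [ 0.006  0.003 -1.   ]
```

Request:
{"method": "carry_out", "body": {
  "series": [
    [[10, 0, 30], 0],
    [[10, 0, 30], 0],
    [[1, 0, 30], 0],
    [[0, 0, 10], 0],
    [[0, 0, 0], 0]
  ]
}}

```text
clock: 2.1
position: [0.4354, 0.0676, 0.034]
ee_rot: [-0.004, 0.731, -0.682, 0.003]
contact_force: [-0.6, 0.2, -0.2]
width: -0.0
```

```bash
python3 go.py .45 .069 .03
python3 - <<'E'
from h import *
s=manip.get_state(); w=manip.get_image('wrist'); sd=manip.get_image('side')
cv2.imwrite('pics/w2.png',np.hstack([cv2.resize(w['frame'],(400,300)),sd['frame'][180:480,130:530]]))
E
```

```text
t 2.1 pos [0.4354 0.0676 0.034 ] shift mm [ -0.3 -14.6   4.1] fwd yaw 0.0701 F [-0.6  0.2 -0.2] z [ 0.009  0.002 -1.   ]
```

View pics/w2.png

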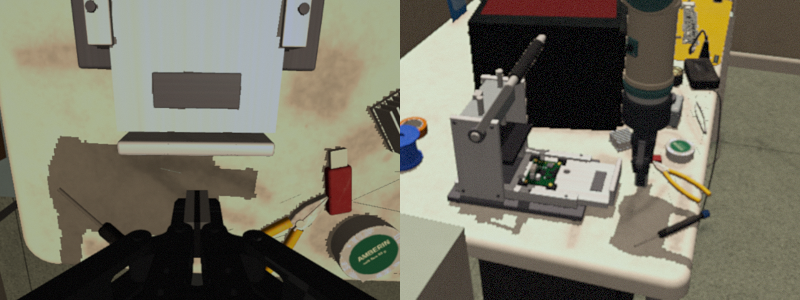

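Wrist view: the closed fingertips at (197,195) are centred on the lip at (197,150). I'll push now.

Request:
{"method": "carry_out", "body": {
  "series": [
    [[0, -15, 2], 0],
    [[0, -12, 2], 0],
    [[0, -10, 0], 0],
    [[0, -10, 0], 0],
    [[0, -10, 0], 0],
    [[0, -10, 0], 0],
    [[0, -10, 0], 0],
    [[0, -10, 0], 0]
  ]
}}

```text
clock: 2.87
position: [0.5271, 0.0733, 0.0374]
ee_rot: [-0.004, 0.731, -0.682, 0.004]
contact_force: [-0.7, -0.5, -0.3]
width: -0.0002
```

```bash
python3 go.py .537 .074 .03
```

```text
t 2.87 pos [0.5271 0.0733 0.0374] shift mm [-0.  -9.9  7.5] fwd yaw 0.0695 F [-0.7 -0.5 -0.3] z [ 0.012  0.001 -1.   ]
```

Request:
{"method": "carry_out", "body": {
  "series": [
    [[0, -5, 3], 0],
    [[0, -5, 2], 0],
    [[0, -4, 0], 0],
    [[0, -4, 0], 0]
  ]
}}

```text
clock: 3.2
position: [0.5381, 0.0743, 0.0312]
ee_rot: [0.004, 0.732, -0.682, -0.004]
contact_force: [-8.5, -1.3, 5.9]
width: 0.0001
```

```bash
python3 go.py .548 .074 .03
```

```text
t 3.2 pos [0.5381 0.0743 0.0312] shift mm [ 1.  -9.9  1.1] fwd yaw 0.071 F [-8.5 -1.3  5.9] z [-0.01 -0.   -1.  ]
```

Request:
{"method": "carry_out", "body": {
  "series": [
    [[0, -5, 0], 0],
    [[0, -5, 0], 0],
    [[0, -5, 0], 0],
    [[0, -5, 0], 0]
  ]
}}

```text
clock: 3.53
position: [0.5371, 0.0746, 0.0282]
ee_rot: [0.02, 0.732, -0.681, -0.019]
contact_force: [-9.9, -0.7, 8.0]
width: -0.0001
```

```bash
python3 go.py .50 .072 .03;python3 - <<'E'
from h import *
s=manip.get_state(); w=manip.get_image('wrist'); sd=manip.get_image('side')
cv2.imwrite('pics/w3.png',np.hstack([cv2.resize(w['frame'],(400,300)),sd['frame'][180:480,130:530]]))
E
```

```text
t 3.53 pos [0.5371 0.0746 0.0282] shift mm [-0.1 37.2  0.3] fwd yaw 0.0731 F [-9.9 -0.7  8. ] z [-0.056 -0.004 -0.998]
```

View pics/w3.png

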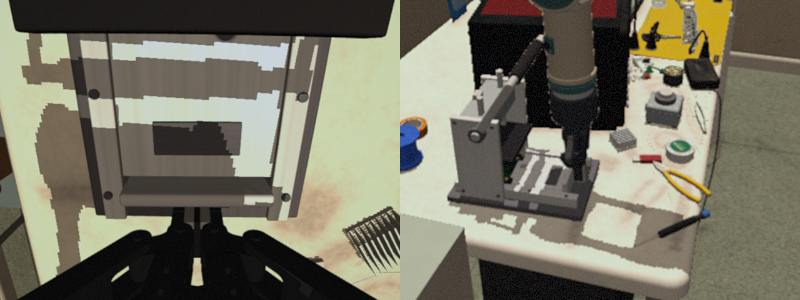

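The lip came to rest with the TCP at x=0.537, where the geometry predicts 0.5365. I'll back off, rise and check it from above.

Request:
{"method": "carry_out", "body": {
  "series": [
    [[0, 20, 0], 0],
    [[0, 30, 0], 0],
    [[0, 30, -20], 0],
    [[0, 0, -40], 0],
    [[0, 0, -40], 0],
    [[0, 0, -40], 0],
    [[0, 0, -40], 0],
    [[0, 0, -40], 0],
    [[0, 0, -40], 0],
    [[0, 0, 0], 0]
  ]
}}

```text
clock: 4.47
position: [0.4701, 0.07, 0.2993]
ee_rot: [0.02, 0.732, -0.68, -0.02]
contact_force: [0.6, -0.5, 0.7]
width: -0.0
```

```bash
python3 go.py .618 .079 .29;python3 - <<'E'
from h import *
w=manip.get_image('side'); sd=manip.get_image('top')
cv2.imwrite('pics/w4.png',np.hstack([cv2.resize(sd['frame'][140:290,155:275],None,fx=3,fy=3),w['frame'][30:480,165:565]]))
E
```

```text
t 4.47 pos [0.4701 0.07   0.2993] shift mm [   1.9 -148.4    0.9] fwd yaw 0.0734 F [ 0.6 -0.5  0.7] z [-0.057 -0.003 -0.998]
```

View pics/w4.png

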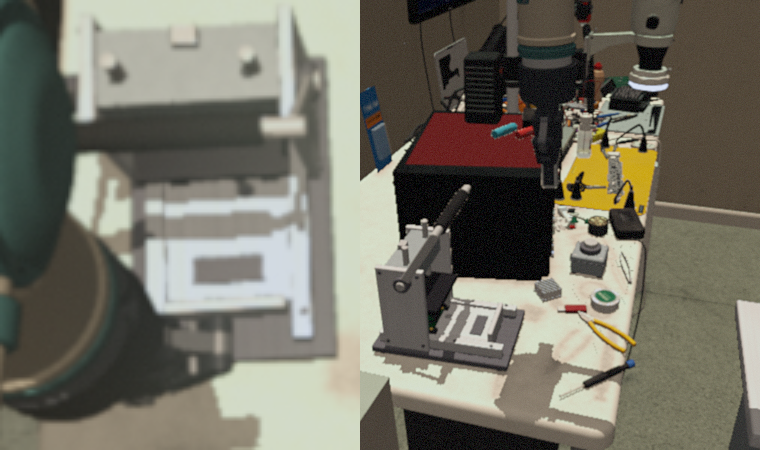

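Run:
```python
from h import *
import pickle
t=pickle.load(open('top.pkl','rb'))
C=lambda x,y:(155+x/3-.33,140+y/3-.33)
for p in((165,311),(284,304)):
  w=onz(t,C(*p),.052); d=w[:2]-[.656,.0813]; c,s=np.cos(.06),np.sin(.06); print(w,c*d[0]+s*d[1],-s*d[0]+c*d[1])
c=cam(t)
```

```text
[0.54599622 0.11604095 0.052     ] -0.10772262324763796 0.04127470007468365
[0.55130854 0.03383425 0.052     ] -0.10734930411144458 -0.041102622414254844
```

Request:
{"method": "carry_out", "body": {
  "series": [
    [[0, -37, 2], 0],
    [[0, -37, 0], 0],
    [[0, -37, 0], 0],
    [[0, -30, 0], 0],
    [[0, -6, 0], 0],
    [[0, 0, 0], 0]
  ]
}}

```text
clock: 5.07
position: [0.6132, 0.0814, 0.2682]
ee_rot: [0.03, 0.732, -0.68, -0.029]
contact_force: [-0.2, -0.3, -0.2]
width: 0.0001
```

```bash
python3 go.py .618 .079 .256
```

```text
t 5.07 pos [0.6132 0.0814 0.2682] shift mm [ 2.8 -5.7 11.7] fwd yaw 0.0736 F [-0.2 -0.3 -0.2] z [-0.083 -0.004 -0.997]
```

Tray lip measured at x = -0.1075 in the fixture's frame, so it is home. Next, the lever.

Request:
{"method": "carry_out", "body": {
  "series": [
    [[2, -6, 6], 0],
    [[0, 0, 6], 0],
    [[0, 0, 2], 0]
  ]
}}

```text
clock: 5.32
position: [0.6139, 0.0793, 0.2505]
ee_rot: [0.034, 0.732, -0.68, -0.033]
contact_force: [-6.9, -0.4, 17.0]
width: 0.0003
```

```bash
python3 go.py .598 .079 .238
```

```text
t 5.32 pos [0.6139 0.0793 0.2505] shift mm [-0.9 14.6 13.9] fwd yaw 0.0737 F [-6.9 -0.4 17. ] z [-0.094 -0.004 -0.996]
```

Request:
{"method": "carry_out", "body": {
  "series": [
    [[0, 6, 6], 0],
    [[0, 6, 6], 0],
    [[0, 5, 6], 0]
  ]
}}

```text
clock: 5.57
position: [0.5933, 0.078, 0.2362]
ee_rot: [0.031, 0.732, -0.68, -0.031]
contact_force: [1.7, 0.1, 2.4]
width: -0.0003
```

```bash
python3 go.py .581 .078 .215
```

```text
t 5.57 pos [0.5933 0.078  0.2362] shift mm [-0.8 10.3 22.2] fwd yaw 0.0735 F [1.7 0.1 2.4] z [-0.089 -0.003 -0.996]
```

Request:
{"method": "carry_out", "body": {
  "series": [
    [[0, 1, 8], 0],
    [[0, 2, 8], 0],
    [[0, 2, 7], 0]
  ]
}}

```text
clock: 5.82
position: [0.578, 0.0771, 0.2164]
ee_rot: [0.033, 0.732, -0.68, -0.033]
contact_force: [-0.1, -0.4, 3.8]
width: -0.0003
```

```bash
python3 go.py .574 .078 .198
```

```text
t 5.82 pos [0.578  0.0771 0.2164] shift mm [-1.1  2.1 18.7] fwd yaw 0.0736 F [-0.1 -0.4  3.8] z [-0.093 -0.004 -0.996]
```

Request:
{"method": "carry_out", "body": {
  "series": [
    [[0, 0, 8], 0],
    [[0, 1, 8], 0],
    [[0, 0, 8], 0],
    [[0, -1, 7], 0]
  ]
}}

```text
clock: 6.15
position: [0.5672, 0.0767, 0.1852]
ee_rot: [0.036, 0.732, -0.68, -0.035]
contact_force: [-2.0, -0.3, 3.7]
width: 0.0001
```

```bash
python3 go.py .567 .077 .165
```

```text
t 6.15 pos [0.5672 0.0767 0.1852] shift mm [-0.3 -1.9 20.1] fwd yaw 0.0738 F [-2.  -0.3  3.7] z [-0.1   -0.005 -0.995]
```

Request:
{"method": "carry_out", "body": {
  "series": [
    [[0, -1, 8], 0],
    [[0, -1, 8], 0],
    [[0, -1, 7], 0],
    [[0, -1, 6], 0],
    [[0, -1, 5], 0]
  ]
}}

```text
clock: 6.57
position: [0.5674, 0.0768, 0.1516]
ee_rot: [0.036, 0.732, -0.68, -0.036]
contact_force: [-14.6, 0.4, 62.9]
width: 0.0001
```

```bash
python3 go.py .567 .077 .152
```

```text
t 6.57 pos [0.5674 0.0768 0.1516] shift mm [-0.3  0.4 -0.4] fwd yaw 0.0738 F [-14.6   0.4  62.9] z [-0.102 -0.005 -0.995]
```

Request:
{"method": "carry_out", "body": {
  "series": [
    [[0, 0, 1], 0],
    [[0, 0, 0], 0],
    [[0, 0, 0], 0],
    [[0, 0, -20], 0],
    [[0, 0, -40], 0],
    [[0, 10, -40], 0],
    [[20, 20, -10], 0],
    [[40, 20, 0], 0],
    [[40, 20, 0], 0],
    [[40, 20, 0], 0]
  ]
}}

```text
clock: 7.4
position: [0.5092, -0.063, 0.2656]
ee_rot: [0.032, 0.736, -0.675, -0.034]
contact_force: [0.9, -0.8, -0.4]
width: 0.0002
```

```bash
python3 go.py .434 -.19 .15
```

```text
t 7.4 pos [ 0.5092 -0.063   0.2656] shift mm [120.8  74.8 122.4] fwd yaw 0.0871 F [ 0.9 -0.8 -0.4] z [-0.094 -0.002 -0.996]
```

Request:
{"method": "carry_out", "body": {
  "series": [
    [[28, 25, 25], 0],
    [[28, 25, 25], 0],
    [[28, 25, 25], 0],
    [[25, 20, 25], 0],
    [[5, 7, 10], 0],
    [[0, 0, 0], 0]
  ]
}}

```text
clock: 7.9
position: [0.4119, -0.189, 0.1642]
ee_rot: [0.032, 0.734, -0.677, -0.03]
contact_force: [0.2, 1.0, 0.2]
width: 0.0
```

```bash
python3 go.py .434 -.19 .075
python3 - <<'E'
from h import *
import pickle
s=manip.get_state(); w=manip.get_image('wrist'); pickle.dump((s,w),open('w5.pkl','wb')); sd=manip.get_image('side');pickle.dump(sd,open('s5.pkl','wb'))
cv2.imwrite('pics/w5.png',np.hstack([cv2.resize(w['frame'],(400,300)),sd['frame'][180:480,130:530]]))
E
```

```text
t 7.9 pos [ 0.4119 -0.189   0.1642] shift mm [  2.8 -29.6  86.9] fwd yaw 0.0806 F [0.2 1.  0.2] z [-0.087 -0.007 -0.996]
```

View pics/w5.png

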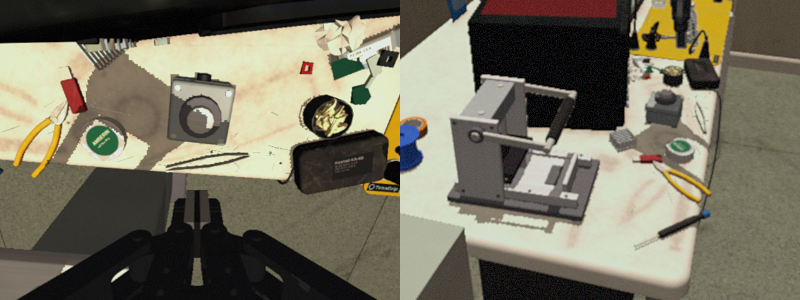

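Run:
```python
from h import *
import pickle
s,w=pickle.load(open('w5.pkl','rb')); sd=pickle.load(open('s5.pkl','rb'))
print(onz(w,(321.5,195),.0595,s))
# bar at y=.135/.021 planes near/far rubber ends
for p,y in(((281,322),.132),((303,276),.018)):
  c,v=ray(sd,p); print(c+v*(y-c[1])/v[1])
```

```text
[ 0.43290481 -0.19173631  0.0595    ]
[0.5636891 0.132     0.1391809]
[0.5641255 0.018     0.1521636]
```

The side view shows the lever down, with the bar at z≈0.145. The wrist view puts the button at (0.433,-0.1915), which agrees with the first measurement.

Request:
{"method": "carry_out", "body": {
  "series": [
    [[2, -15, 25], 0],
    [[1, -14, 25], 0],
    [[0, 0, 25], 0],
    [[0, 0, 8], 0],
    [[0, 0, 0], 0]
  ]
}}

```text
clock: 8.42
position: [0.4499, -0.1896, 0.0831]
ee_rot: [0.027, 0.737, -0.675, -0.019]
contact_force: [0.3, 0.5, 0.5]
width: 0.0004
```

```bash
python3 go.py .433 -.191 .06
```

```text
t 8.42 pos [ 0.4499 -0.1896  0.0831] shift mm [-0.3 15.4 24.2] fwd yaw 0.0868 F [0.3 0.5 0.5] z [-0.065 -0.015 -0.998]
```

Request:
{"method": "carry_out", "body": {
  "series": [
    [[0, 10, 5], 0],
    [[0, 4, 6], 0],
    [[0, 0, 0], 0]
  ]
}}

```text
clock: 8.67
position: [0.4373, -0.1906, 0.0748]
ee_rot: [0.027, 0.738, -0.674, -0.017]
contact_force: [0.1, 0.2, 0.2]
width: 0.0
```

```bash
python3 go.py .433 -.191 .06
```

```text
t 8.67 pos [ 0.4373 -0.1906  0.0748] shift mm [-0.1  3.4 15.1] fwd yaw 0.0902 F [0.1 0.2 0.2] z [-0.061 -0.017 -0.998]
```

Request:
{"method": "carry_out", "body": {
  "series": [
    [[0, 3, 7], 0],
    [[0, 0, 5], 0],
    [[0, 0, 4], 0],
    [[0, 0, 4], 0],
    [[0, 0, 4], 0]
  ]
}}

```text
clock: 9.08
position: [0.4349, -0.1923, 0.0569]
ee_rot: [0.025, 0.737, -0.675, -0.012]
contact_force: [-9.9, 8.4, 59.0]
width: 0.0003
```

```bash
python3 go.py .433 -.191 .05
```

```text
t 9.08 pos [ 0.4349 -0.1923  0.0569] shift mm [-1.6  1.4  7. ] fwd yaw 0.0875 F [-9.9  8.4 59. ] z [-0.052 -0.02  -0.998]
```

59 N at the button means it has bottomed out. I'll hold briefly, then retreat.

Request:
{"method": "carry_out", "body": {
  "series": [
    [[0, 0, 1], 0],
    [[0, 0, 1], 0],
    [[0, 0, 0], 0],
    [[0, 0, -10], 0],
    [[0, 0, -30], 0],
    [[0, 0, -40], 0],
    [[0, 10, -40], 0],
    [[0, 10, -40], 0],
    [[0, 0, 0], 0],
    [[0, 0, 0], 0]
  ]
}}

```text
clock: 9.92
position: [0.4223, -0.1916, 0.2238]
ee_rot: [0.026, 0.737, -0.675, -0.013]
contact_force: [0.2, -0.1, -0.4]
width: 0.0002
```

```bash
python3 go.py .433 -.191 .0569
python3 - <<'E'
from h import *
w=manip.get_image('side'); t=manip.get_image('top')
cv2.imwrite('pics/w6.png',np.hstack([cv2.resize(t['frame'][140:340,155:400],None,fx=1.63,fy=1.63)[:300,:400],w['frame'][180:480-0,150:550][:326]]) )
E
```

```text
t 9.92 pos [ 0.4223 -0.1916  0.2238] shift mm [ -2.2 -20.  166. ] fwd yaw 0.0863 F [ 0.2 -0.1 -0.4] z [-0.054 -0.02  -0.998]
```

View pics/w6.png

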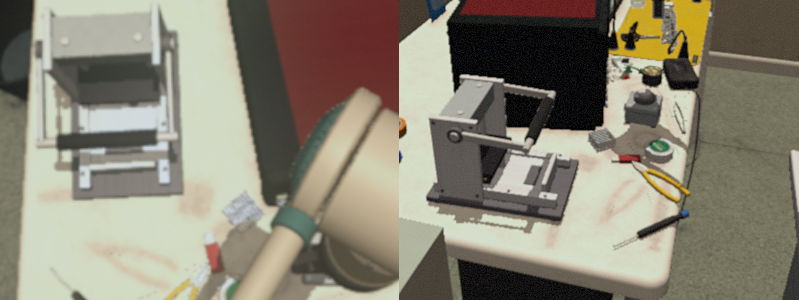

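The lever is down, the tray is home and the bystanders look unmoved. The press itself isn't proven yet, so I'll press again in fine steps to see the button's travel between first contact and the stop.

Request:
{"method": "carry_out", "body": {
  "series": [
    [[0, -10, 35], 0],
    [[-1, -9, 35], 0],
    [[-1, 0, 35], 0],
    [[0, 0, 30], 0],
    [[0, 0, 12], 0],
    [[0, 0, 0], 0],
    [[0, 0, 0], 0]
  ]
}}

```text
clock: 10.6
position: [0.4307, -0.189, 0.0609]
ee_rot: [0.027, 0.737, -0.675, -0.018]
contact_force: [2.2, -0.5, 2.3]
width: -0.0001
```

```bash
python3 go.py .433 -.191 .063
```

```text
t 10.6 pos [ 0.4307 -0.189   0.0609] shift mm [ 2.2 -2.  -2.3] fwd yaw 0.087 F [ 2.2 -0.5  2.3] z [-0.064 -0.015 -0.998]
```

Request:
{"method": "carry_out", "body": {
  "series": [
    [[0, 0, 2], 0],
    [[0, 0, 0], 0]
  ]
}}

```text
clock: 10.77
position: [0.4308, -0.1891, 0.0589]
ee_rot: [0.027, 0.737, -0.675, -0.019]
contact_force: [-1.1, -0.5, 3.7]
width: -0.0003
```

Request:
{"method": "carry_out", "body": {
  "series": [
    [[0, 0, 2], 0],
    [[0, 0, 1], 0]
  ]
}}

```text
clock: 10.93
position: [0.4308, -0.1891, 0.0584]
ee_rot: [0.027, 0.737, -0.675, -0.018]
contact_force: [-2.5, 1.4, 5.7]
width: -0.0002
```

Request:
{"method": "carry_out", "body": {
  "series": [
    [[0, 0, 3], 0],
    [[0, 0, 3], 0],
    [[0, 0, 1], 0]
  ]
}}

```text
clock: 11.18
position: [0.4308, -0.1891, 0.0589]
ee_rot: [0.026, 0.737, -0.675, -0.016]
contact_force: [-1.5, 1.1, 3.4]
width: 0.0001
```

Request:
{"method": "carry_out", "body": {
  "series": [
    [[0, 0, 5], 0],
    [[0, 0, 5], 0],
    [[0, 0, 5], 0]
  ]
}}

```text
clock: 11.43
position: [0.4312, -0.1894, 0.0574]
ee_rot: [0.026, 0.737, -0.676, -0.013]
contact_force: [-8.1, 5.4, 37.9]
width: -0.0
```

Request:
{"method": "carry_out", "body": {
  "series": [
    [[0, 0, 3], 0],
    [[0, 0, 3], 0]
  ]
}}

```text
clock: 11.6
position: [0.4311, -0.1893, 0.0581]
ee_rot: [0.025, 0.737, -0.676, -0.011]
contact_force: [-3.5, 1.7, 10.7]
width: -0.0003
```

Request:
{"method": "carry_out", "body": {
  "series": [
    [[0, 0, 0], 0],
    [[0, 0, -5], 0],
    [[0, 0, -20], 0],
    [[0, 0, -40], 0],
    [[0, 10, -40], 0],
    [[0, 10, -40], 0],
    [[0, 0, -20], 0],
    [[0, 0, 0], 0],
    [[0, 0, 0], 0]
  ]
}}

```text
clock: 12.35
position: [0.4199, -0.1874, 0.2382]
ee_rot: [0.024, 0.737, -0.676, -0.005]
contact_force: [0.0, -0.1, -0.5]
width: -0.0003
```

```bash
python3 go.py .433 -.191 .0569
python3 - <<'E'
from h import *
w=manip.get_image('wrist'); s=manip.get_image('side')
cv2.imwrite('pics/w7.png',np.hstack([cv2.resize(w['frame'],(400,300)),s['frame'][180:480,150:550]]))
E
```

```text
t 12.35 pos [ 0.4199 -0.1874  0.2382] shift mm [  0.  -20.3 180.7] fwd yaw 0.0859 F [ 0.  -0.1 -0.5] z [-0.039 -0.029 -0.999]
```

View pics/w7.png

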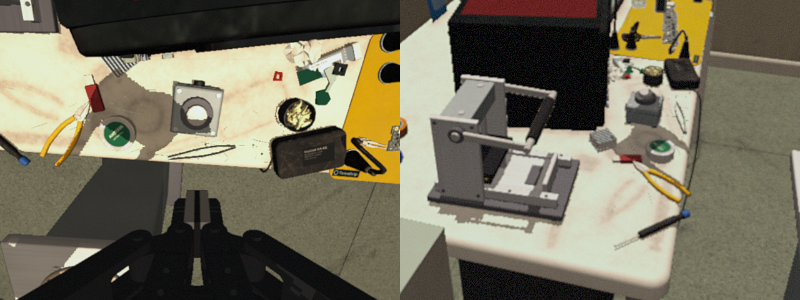

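The lever is down, the button is out again, the arm is clear and the bystanders are in place. Handing in.

```bash
python3 -c "
from rig import manip
print(manip.sign_off())"
```

```text
the job is handed in; nothing more can be done
None
```

I pushed the tray in, pushed the lever down, then pressed and released the start button, and handed the job in at about 12.4 s. The hand-in gave no verdict, so what follows rests on my own measurements.

- **Tray:** the lip measured x ≈ -107.5 mm in the fixture's frame, against -108 mm at the stop. I measured this before the lever went down and only looked at it afterwards.
- **Lever:** the push ended on a hard stop at 63 N. In the side view its two bar ends came out at z 0.139 and 0.152 m (mean about 0.146), against 0.142 m expected when down.
- **Button:** the first press bottomed out at 59 N. I pressed it a second time, because the first hadn't shown the travel. It gave 2.3 N, then 3.7 N at increasing depth, which looks like its spring. It then stopped hard at about 38 N. Some readings near the stop were uneven, for example 3.4 N while I was still commanding it down. I judged the press from force, as the travel itself can't be read.
- **Final pictures:** the lever is down, the button is out and the arm is clear. The bystanders look unmoved.
- **Not checked:** the board is hidden under the closed probe head, so I couldn't confirm its seating. Nothing touched it directly.

The tool picked up a tilt of 2 to 6 degrees from pushing against the stops, and it had no visible effect.

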